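Pack the finishing kit tray

TASK

Pack the finishing kit into the fitted tray: put the sanding block, the wax tin, the tape measure and the shorter, thicker square-ended stick each into the pocket cut for it, sitting level on the pocket's floor and the same way up as it is now. The wedge and the longer, thinner stick look similar but do not belong to the kit: leave them where they lie.

Things in the scene. Friction and masses are not known exactly. Their poses are not given: they have to be found in the camera images.
- sanding_block: Cork sanding block with abrasive paper wrapped round its lower part, 67 (x) x 112 (y) x 33 (z) mm, about 70 g; grasp across x. Origin: centre of the underside; z up. Loose, on the table.
- wax_tin: Round tin of wax with a white lid, 68 mm diameter, 43 mm high, about 110 g. Origin: centre of the underside; z up. Loose, on the table.
- tape_measure: Yellow and black tape measure standing upright on its long narrow edge, 31 (x) x 79 (y) x 63 (z) mm, about 280 g; grasp the flat case sides across x; the case spans y -31 to +38 mm. Origin: centre of the underside; z up. Loose, on the table.
- short_stick: Pale square-ended sawn stick, the shorter and thicker of the two sticks, the same height all along: 36 (x) x 105 (y) x 42 (z) mm, about 110 g. Origin: centre of the underside; z up. Loose, on the table.
- long_stick: Look-alike, not part of the kit: longer, thinner sawn stick, 32 (x) x 130 (y) x 30 (z) mm, too long for the short stick's pocket; lies among the kit (one more thin stick at the far back edge of the table is mere clutter). Origin: centre of the underside; z up. Loose, on the table.
- wedge: Look-alike, not part of the kit: pale wooden wedge, 34 (x) x 110 (y) mm, tapering along y from 28 mm high to almost nothing. Origin: centre of the underside; z up. Loose, on the table.
- sanding_pocket: Insert with the largest pocket, 85 (x) x 130 (y) mm, for the sanding block. One of four fixed 106 (x) x 140 (y) x 16 mm plywood inserts filling a low dark tray (224 x 292 mm, edge 24 mm high) at the left; their order varies. Pocket 12 mm deep, floor 10 mm above the table. Origin: centre of the insert's underside, 6 mm above the table, under the pocket's centre; z up.
- tin_pocket: Insert with the round pocket, 86 mm diameter, for the wax tin. One of four fixed 106 (x) x 140 (y) x 16 mm plywood inserts filling a low dark tray (224 x 292 mm, edge 24 mm high) at the left; their order varies. Pocket 12 mm deep, floor 10 mm above the table. Origin: centre of the insert's underside, 6 mm above the table, under the pocket's centre; z up.
- measure_pocket: Insert with the smallest oblong pocket, 48 (x) x 96 (y) mm, for the upright tape measure. One of four fixed 106 (x) x 140 (y) x 16 mm plywood inserts filling a low dark tray (224 x 292 mm, edge 24 mm high) at the left; their order varies. Pocket 12 mm deep, floor 10 mm above the table. Origin: centre of the insert's underside, 6 mm above the table, under the pocket's centre; z up.
- stick_pocket: Insert with the long narrow pocket, 54 (x) x 122 (y) mm, for the short stick. One of four fixed 106 (x) x 140 (y) x 16 mm plywood inserts filling a low dark tray (224 x 292 mm, edge 24 mm high) at the left; their order varies. Pocket 12 mm deep, floor 10 mm above the table. Origin: centre of the insert's underside, 6 mm above the table, under the pocket's centre; z up.
Mind the look-alikes: they are no part of the job. Of the things like the wax_tin, leave any that is red; of the rest the larger one is meant.

How it is judged:
At the end, for the whole second after the job is handed in: The four kit things each stand in their own pocket: within 22 mm of its centre, underside less than 8 mm above the insert's underside (floor at 4 mm), tilted under 0.12 rad, at rest, released. The wedge and the long stick are within 30 mm of where they started (horizontal distance between sanding_block and sanding_pocket below 0.022 m and z of sanding_block in the frame of sanding_pocket below 0.008 m and angle between each of sanding_block, wax_tin, tape_measure, short_stick's own z axis and vertical below 0.12 rad and linear speed of each of sanding_block, wax_tin, tape_measure, short_stick below 0.02 m/s and contact force between each of sanding_block, wax_tin, tape_measure, short_stick and the fingers below 0.1 N and horizontal distance between wax_tin and tin_pocket below 0.022 m and z of wax_tin in the frame of tin_pocket below 0.008 m and horizontal distance between tape_measure and measure_pocket below 0.022 m and z of tape_measure in the frame of measure_pocket below 0.008 m and horizontal distance between short_stick and stick_pocket below 0.022 m and z of short_stick in the frame of stick_pocket below 0.008 m and distance of each of long_stick, wedge from where it was at the start of the episode below 0.03 m); the robot touches nothing.
It fails at once if the longer stick, which does not belong to the kit, is moved by more than 30 mm (distance of long_stick from where it was at the start of the episode above 0.03 m).
It fails at once if the wedge, which does not belong to the kit, is moved by more than 30 mm (distance of wedge from where it was at the start of the episode above 0.03 m).
It also fails if it takes over 112 s, if anything falls off the work surface, if the arm or the gripper's body presses on something with over 40 N, if the wrist force passes 120 N, or if a joint passes its speed limit or range.

ROBOT

A 7-joint arm with a two-finger parallel gripper is mounted at the origin on a cart in front of the work surface, level with it; the furniture and walls round the work are solid. World frame = base frame: x ahead of the robot, y to its left, z up, the work surface at z = 0. Lengths are in m, angles in rad, forces in N, time in s.
With the tool pointing down it reaches from about 0.35 to 0.9 m from the base axis. Payload 19.9 kg.
Tool frame: the origin (TCP) lies between the finger pads; the fingertips stand 19 mm ahead of it and the grasp point (between the pads) is the TCP; z points along the fingers, y is the line along which they close (so a half turn about z gives the same grasp; the last joint's range is limited). The gripper opens to 94 mm and grips with 3 to 60 N. Pads are 16 mm wide; open, the fingers measure 119 mm over their backs; the gripper's body (75 mm by 177 mm) begins 78 mm behind the grasp point.
Start: joints at [-1.341, 0.417, -0.01, 1.614, 0.005, 1.111, -0.053], TCP at [0.168, 0.602, 0.224] pointing down, gripper open.
Joint ranges: [-2.81, 2.81], [-0.39, 2.02], [-1.27, 1.25], [0.06, 2.57], [-1.19, 4.33], [0.19, 2], [-2.82, 2.82]. Speed limits (rad/s): [1.89, 1.89, 2.39, 2.39, 3.01, 3.01, 3.01].

INTERFACE

Orientations are given as a 3x3 rotation matrix whose columns are the frame's x, y, z axes.
In Python, from rig import robot gives the robot as it stands. Calls block until the motion is done:
- robot.move_ptp(position, orientation): joint-space move of the TCP to a pose.
- robot.move_linear(position, velocity=0.15, frame=None, threshold=None): straight line of the TCP; frame=None keeps the orientation; velocity is the mean speed in m/s. With threshold (N) it stops when the force on the tool has changed by that much, and returns True; else False.
- robot.goto_joints(angles): joint-space move.
- robot.gripper_to(opening): finger opening in m; the grip force is fixed at half the most; returns when the fingers have stopped.
- robot.pause(seconds).
- robot.ik(position, orientation): joint angles nearest the present ones, or None.
- robot.get_state(): the state.
- robot.grab_frame(name): name is "scene" or "top" or "wrist"; returns the picture (400x640x3 uint8, red, green, blue); there is no depth.
- robot.camera_info(name): a dict with "fx", "fy", "cx", "cy" (pixels), "rvec" (rotation vector, rad) and "tvec" (3), from world to camera coordinates, as OpenCV has them. Camera axes: x right, y down, z forward; pixel columns grow to the right and rows downward; lengths in m; the calibration is good to about 2 mm. A picture is of the moment at which its call begins: read the wrist's pose just before it. camera_info takes no time and is no camera call; for the wrist camera it gives the pose at the moment of the call.
A pose or a line that the arm cannot do raises robot.PlanningError and nothing moves.
- robot.sign_off(): hands the job in; it is judged then, once.
The state is a dict: "time": time; "qpos": joint angles; "joint_vel": joint speeds; "effort": joint torques, N m; "ee_pos": TCP position; "tool_rot": TCP orientation; "force": force on the tool from outside, world axes, zero at the start; "moment": the same for the moment, N m; "opening": finger opening in m; "grasp_force": force on a finger pad.
Only numpy, scipy, OpenCV 4.12 (cv2) and the standard library are available. Lean on these libraries where they do the work, as an engineer would, in place of code of your own. Each camera call takes 0.05 s, during which the arm holds its last target. There are 200 camera calls.

## Working session

There is one attempt and no reset: what is moved stays moved. The work goes in short steps, each a Python script; the robot and the scene stay as the last script left them, time stands still between calls to the robot, and variables do not carry over. Pictures are saved under pics/ and viewed, at most 14 in all, crops included, and the job is handed in when it is done.

```bash
mkdir -p pics; ls; python3 - <<'E'
from rig import robot
import cv2
for n in ("top","scene"):
    im=robot.grab_frame(n); cv2.imwrite(f"pics/{n}0.png",cv2.cvtColor(im,cv2.COLOR_RGB2BGR)); print(n,robot.camera_info(n))
print(robot.camera_info("wrist")); s=robot.get_state(); print(s["time"],s["ee_pos"],s["tool_rot"])
E
```

```text
pics
top {'fx': 408.91221930769876, 'fy': 408.91221930769876, 'cx': 312.69505340748367, 'cy': 196.63309955535163, 'rvec': array([ 2.12290644, -2.1707107 ,  0.16562053]), 'tvec': array([0.02299115, 0.42997046, 1.23353468])}
scene {'fx': 486.5707022596957, 'fy': 486.5707022596957, 'cx': 321.19787761357975, 'cy': 206.25835399392182, 'rvec': array([ 2.00340622, -0.60627626,  0.355847  ]), 'tvec': array([-0.36706229,  0.1591277 ,  1.05220207])}
{'fx': 303.02251208500417, 'fy': 303.02251208500417, 'cx': 314.51900473567974, 'cy': 199.16516149564941, 'rvec': array([-2.34538939, -1.78173498, -0.21185134]), 'tvec': array([-0.6251309 , -0.02306995,  0.38865933])}
0.1 [0.16769068 0.60176726 0.22389188] [[-9.63313989e-01  2.68376821e-01 -2.02818213e-04]
 [ 2.68376883e-01  9.63313413e-01 -1.05652878e-03]
 [-8.81703308e-05 -1.07220067e-03 -9.99999421e-01]]
```

View pics/top0.png

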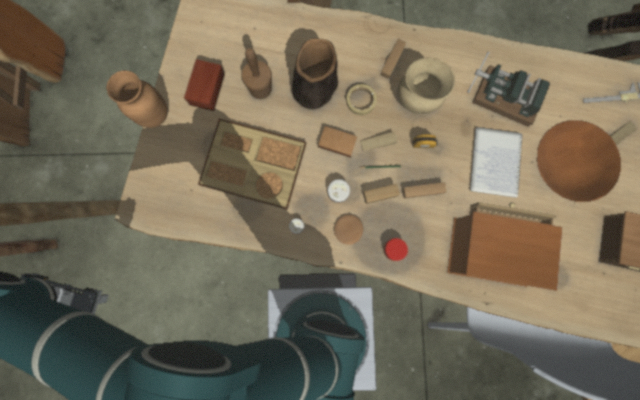

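View pics/scene0.png

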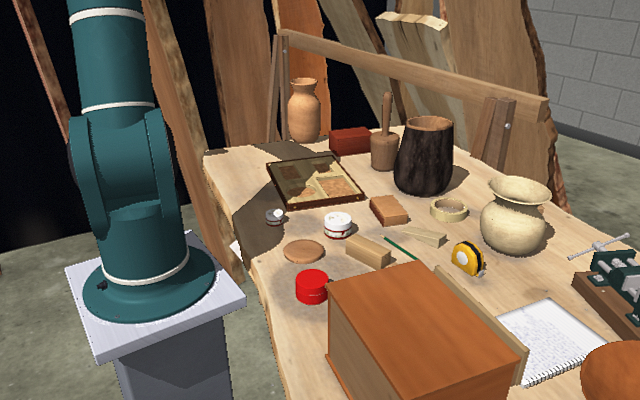

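The top view shows the tray at (253,163), with these candidates:
- **Tin:** white at (339,190), small at (296,225), red at (396,249). The white one is the larger of the non-red tins.
- **Stick:** (380,190), (423,188), the wedge at (378,140), and clutter at (393,57). The one at (380,190) looks shorter and thicker.
- **Sanding block:** (337,139). The red box at (205,83) is not it.
- **Tape measure:** (425,141).

Next I'll get rough positions and take closer wrist views.

```bash
cat > h.py <<'E'
from rig import robot
import numpy as np, cv2
def ray(cam,uv,z):
    "pixels (n,2) -> world points on plane z; cam=dict"
    R=cv2.Rodrigues(np.array(cam["rvec"]))[0]; t=np.array(cam["tvec"])
    uv=np.atleast_2d(np.array(uv,float)); d=np.c_[(uv[:,0]-cam["cx"])/cam["fx"],(uv[:,1]-cam["cy"])/cam["fy"],np.ones(len(uv))]@R
    c=-R.T@t
    return c+d*((z-c[2])/d[:,2])[:,None]
def down(a):
    "tool down, closing axis y at angle a from world x"
    y=np.array([np.cos(a),np.sin(a),0]); z=np.array([0,0,-1.]); return np.c_[np.cross(y,z),y,z]
def grab(n,f):
    cam=robot.camera_info(n); im=cv2.cvtColor(robot.grab_frame(n),cv2.COLOR_RGB2BGR); cv2.imwrite(f"pics/{f}.png",im); return cam,im
E
python3 - <<'E'
from h import *
cam=robot.camera_info("top")
n="block tin tape stickL stickR wedge tray pencil".split()
for a,p in zip(n,ray(cam,[(337,139),(339,190),(425,141),(380,190),(423,188),(378,140),(253,163),(381,167)],0.03)): print(a,p.round(3))
w=robot.camera_info("wrist"); R=cv2.Rodrigues(w["rvec"])[0]; T=robot.get_state()["tool_rot"]
print("cam in tool",(T.T@(-R.T@w["tvec"]-robot.get_state()["ee_pos"])).round(3)); print((T.T@R.T).round(2))
import pickle
views={}
for k,(x,y,a) in {"wa":(0.45,0.0,0),"wb":(0.5,0.33,0)}.items():
    for aa in (0,np.pi,np.pi/2,-np.pi/2):
        q=robot.ik([x,y,0.4],down(aa)); print(k,aa,None if q is None else np.round(q,2))
E
```

```text
block [ 0.613 -0.068  0.03 ]
tin [ 0.45  -0.069  0.03 ]
tape [ 0.601 -0.346  0.03 ]
stickL [ 0.447 -0.196  0.03 ]
stickR [ 0.45 -0.33  0.03]
wedge [ 0.607 -0.197  0.03 ]
tray [0.541 0.198 0.03 ]
pencil [ 0.52  -0.203  0.03 ]
cam in tool [ 0.069  0.    -0.159]
[[ 0.   -0.97 -0.23]
 [ 1.    0.    0.  ]
 [-0.   -0.23  0.97]]
wa 0 [-0.82 -0.07  0.71  1.78  0.04  1.41 -0.11]
wa 3.141592653589793 None
wa 1.5707963267948966 [-0.79 -0.07  0.69  1.78  0.04  1.41  1.46]
wa -1.5707963267948966 [-0.88 -0.07  0.77  1.78  0.05  1.41 -1.69]
wb 0 [-0.96  0.28  0.42  1.44 -0.11  1.45 -0.54]
wb 3.141592653589793 [-0.6   0.27 -0.05  1.43  0.01  1.45  2.5 ]
wb 1.5707963267948966 [-0.76  0.27  0.16  1.43 -0.04  1.44  0.97]
wb -1.5707963267948966 [-1.12  0.3   0.64  1.45 -0.18  1.45 -2.05]
```

```bash
python3 - <<'E'
from h import *
import pickle
for k,p in {"tray":(.5,.2,.28),"items":(.5,-.2,.25)}.items():
    robot.move_ptp(p,down(-np.pi/2)); robot.pause(.3)
    cam,im=grab("wrist",k); pickle.dump(cam,open(k+".pkl","wb"))
s=robot.get_state(); print(s["time"],s["qpos"].round(2) if hasattr(s["qpos"],'round') else s["qpos"])
E
```

```text
4.1833 [-0.51  0.39  1.05  1.83 -0.37  1.14 -0.9 ]
```

View pics/tray.png

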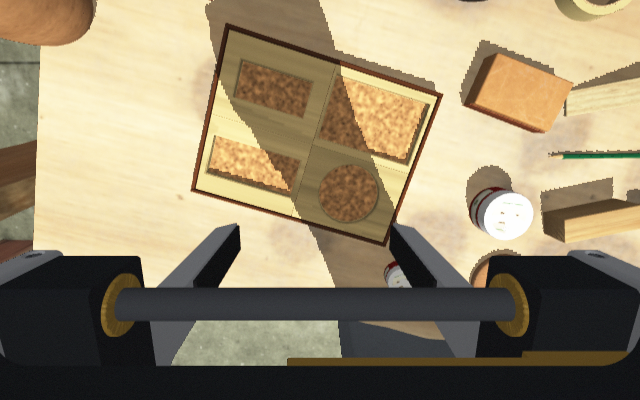

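View pics/items.png

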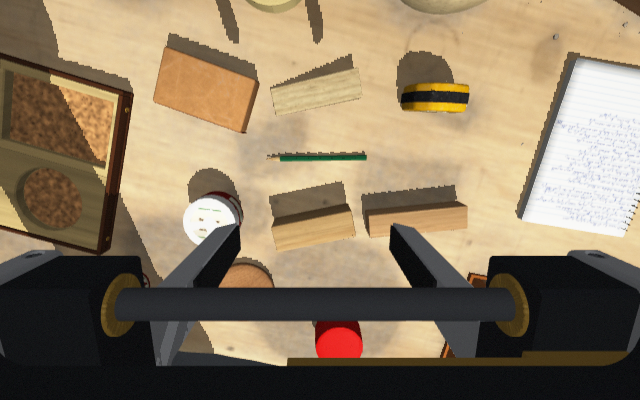

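The tray picture shows four pockets: measure top-left (273,88), sanding top-right (372,116), stick bottom-left (252,163) and tin bottom-right (349,193). The items picture shows the block (206,83), wedge (316,90), tape (435,98), tin (212,218), thicker stick (313,222) and thinner, longer stick (415,213). I'll take one close crop of each to read the corners.

```bash
python3 - <<'E'
import cv2
a=cv2.imread("pics/items.png")[30:260,145:475]; cv2.imwrite("pics/ic.png",cv2.resize(a,None,fx=2.4,fy=2.4,interpolation=cv2.INTER_CUBIC))
a=cv2.imread("pics/tray.png")[15:255,185:450]; cv2.imwrite("pics/tc.png",cv2.resize(a,None,fx=2.4,fy=2.4,interpolation=cv2.INTER_CUBIC))
E
```

```text
(no output)
```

View pics/ic.png

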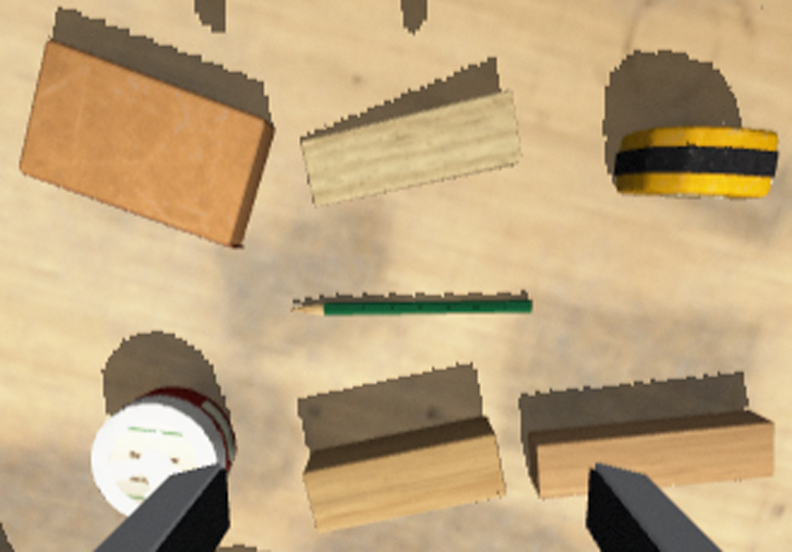

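View pics/tc.png

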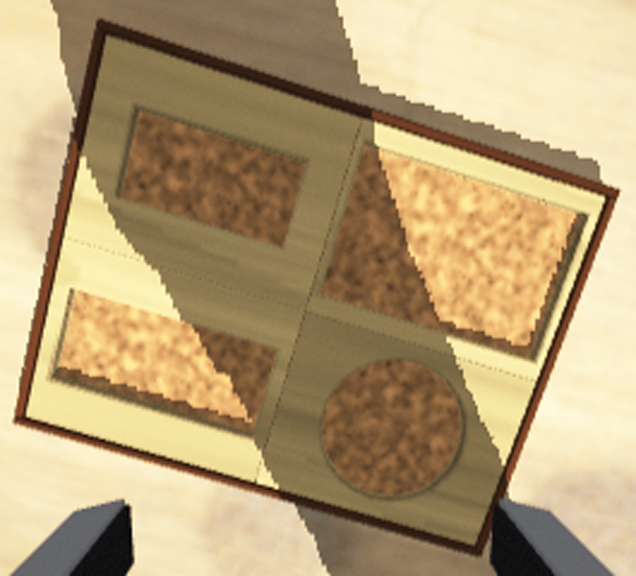

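The crops confirm the choice. The stick at crop (405,480) is shorter, thicker and a uniform height; the one at (655,455) is longer and thinner; and the piece at (410,145) is the wedge. Next I'll turn the corners into world points and check the sizes.

```bash
python3 - <<'E'
from h import *
import pickle
ci=pickle.load(open("items.pkl","rb")); ct=pickle.load(open("tray.pkl","rb"))
def q(n,cam,o,c,z):
    P=ray(cam,np.array(c)/2.4+o,z)[:,:2]; e=np.linalg.norm(np.roll(P,-1,0)-P,axis=1)
    l=(P[1]-P[0]+P[2]-P[3]); print(n,"c",P.mean(0).round(4),"edges",e.round(3),"long ang",np.degrees(np.arctan2(l[1],l[0])).round(1)); return P
I=(145,30);T=(185,15)
q("block",ci,I,[(50,40),(268,126),(234,245),(21,172)],.033)
q("stick",ci,I,[(308,468),(490,432),(505,492),(317,531)],.042)
q("tape",ci,I,[(620,140),(778,130),(775,195),(618,190)],.063)
q("tin",ci,I,[(92,465),(157,400),(222,465),(157,530)],.043)
q("tray",ct,T,[(99,20),(619,190),(480,553),(17,423)],.024)
q("measureP",ct,T,[(135,107),(308,160),(285,247),(120,198)],.022)
q("stickP",ct,T,[(72,288),(280,350),(255,435),(50,380)],.022)
q("sandP",ct,T,[(372,145),(588,213),(533,357),(322,297)],.022)
q("tinP",ct,T,[(320,427),(392,355),(464,427),(392,499)],.022)
q("wedge",ci,I,[(300,140),(512,90),(521,160),(316,206)],.014)
q("long",ci,I,[(527,434),(773,420),(773,475),(540,497)],.03)
cam,im=grab("top","x")
E
```

```text
block c [ 0.6063 -0.0697] edges [0.109 0.06  0.109 0.063] long ang -109.7
stick c [ 0.437  -0.1974] edges [0.098 0.034 0.104 0.036] long ang -77.8
tape c [ 0.5962 -0.3303] edges [0.071 0.028 0.072 0.022] long ang -89.1
tin c [ 0.4458 -0.0666] edges [0.051 0.047 0.052 0.048] long ang -45.9
tray c [0.5428 0.2039] edges [0.288 0.22  0.286 0.221] long ang -106.5
measureP c [0.6127 0.2547] edges [0.096 0.047 0.094 0.047] long ang -106.0
stickP c [0.5118 0.2851] edges [0.122 0.052 0.122 0.055] long ang -106.0
sandP c [0.5728 0.1217] edges [0.124 0.083 0.126 0.084] long ang -105.9
tinP c [0.4744 0.1536] edges [0.059 0.061 0.06  0.062] long ang -43.5
wedge c [ 0.6074 -0.2009] edges [0.111 0.034 0.109 0.034] long ang -77.6
long c [ 0.4469 -0.3328] edges [0.132 0.031 0.128 0.037] long ang -85.4
```

Sizes and angles agree with the spec to within a few mm. Tape measure is the least certain, so I'll look at it from near.

```bash
python3 - <<'E'
from h import *
import pickle
robot.move_ptp((.597,-.338,.17),down(0) if robot.ik((.597,-.338,.17),down(0)) is not None and 0 else down(-np.pi/2)); robot.pause(.3)
cam,im=grab("wrist","tape1"); pickle.dump(cam,open("tape1.pkl","wb"))
R=cv2.Rodrigues(cam["rvec"])[0]; print((-R.T@cam["tvec"]).round(3),robot.get_state()["time"])
cv2.imwrite("pics/tape1c.png",cv2.resize(im[80:300,200:460],None,fx=2.5,fy=2.5,interpolation=cv2.INTER_CUBIC))
E
```

```text
[ 0.664 -0.336  0.33 ] 5.3583
```

View pics/tape1c.png

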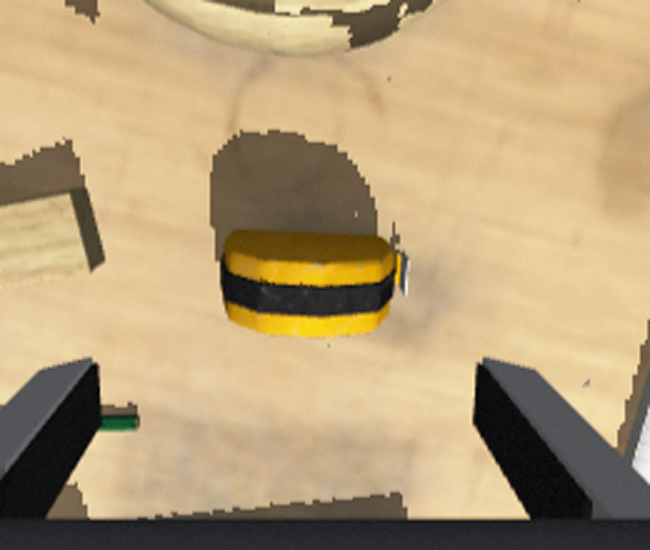

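The tape stands at crop (308,285). Its case spans columns 221 to 394, with the hook low on the right at (405,272), so its +y points to world +y. I'll compute its pose and write the pick/place helpers.

```bash
cat >> h.py <<'E'
C=np.array([.5428,.2039]); TA=np.radians(-106.2); U=np.array([np.cos(TA),np.sin(TA)]); V=np.array([-U[1],U[0]])
POCK={"measure":C-.07*U+.053*V,"sand":C+.07*U+.053*V,"stick":C-.07*U-.053*V,"tin":C+.07*U-.053*V}
def near(a,ref): return ref+(a-ref+np.pi/2)%np.pi-np.pi/2
def best(p,a):
    "of the two equal grasp angles, that with least joint motion"
    q0=np.array(robot.get_state()["qpos"]); o=[]
    for k in (0,np.pi,-np.pi):
        q=robot.ik(p,down(a+k))
        if q is not None: o.append((np.abs(np.array(q)-q0).max(),a+k))
    return min(o)[1]
def pick(xy,a,h,opening,hov=.16):
    p=[*xy,hov]; a=best(p,a); robot.gripper_to(opening); robot.move_ptp(p,down(a))
    hit=robot.move_linear([*xy,h],.12,threshold=12)
    s=robot.get_state(); print("down hit",hit,s["ee_pos"])
    if hit: return None
    robot.gripper_to(0); s=robot.get_state(); print("opening",s["opening"],"grip",s["grasp_force"])
    robot.move_linear([*xy,hov],.2); s=robot.get_state(); print("lifted",s["opening"],s["time"]); return a
def place(xy,a,h,widen,hov=.16):
    "h: TCP height over the object's underside at the grasp"
    robot.move_ptp([*xy,hov],down(a)); robot.move_linear([*xy,h+.016],.15)
    hit=robot.move_linear([*xy,h+.008],.03,threshold=6); s=robot.get_state(); print("contact",hit,s["ee_pos"],s["opening"])
    robot.gripper_to(s["opening"]+widen); robot.move_linear([*xy,hov],.2); print("t",robot.get_state()["time"])
E
python3 - <<'E'
from h import *
import pickle
c=pickle.load(open("tape1.pkl","rb")); f=lambda p,z: ray(c,[np.array(p)/2.5+(200,80)],z)[0]
l,r=f((221,278),.03),f((394,288),.03); t=f((310,298),.063); print(l,r,t,np.linalg.norm(l-r))
y=(l[1]+r[1])/2; ctr=np.array([t[0],y]); print("case centre",ctr,"pencil",f((135,420),.005))
for k,v in POCK.items(): print(k,v.round(4))
d=np.radians(-93); 
a=pick(ctr,d+np.pi/2,.040,.07,hov=.17)
if a is not None:
    print("a",a)
    # object +y points along -d ; case centre is 3.5 mm toward +y from origin
    a2=near(TA+np.pi/2,a); place(POCK["measure"]-U*.0035,a2,.040,.02,hov=.17)
E
```

```text
[ 0.60006647 -0.30972434  0.03      ] [ 0.5960362 -0.3799147  0.03     ] [ 0.59971517 -0.34479682  0.063     ] 0.07030597233487207
case centre [ 0.59971517 -0.34481952] pencil [ 0.52804763 -0.2667664   0.005     ]
measure [0.6132 0.2563]
sand [0.5742 0.1219]
stick [0.5114 0.2859]
tin [0.4724 0.1515]
down hit False [ 0.60013851 -0.3450605   0.04084086]
opening 0.029767756929839077 grip 29.99299690593034
lifted 0.029961696664887235 9.9333
a -0.05235987755982996
contact True [0.61494346 0.26006209 0.04963508] 0.030107349940162363
t 14.6
```

The tape touched the floor at the expected height. Block next, then a look at both.

```bash
python3 - <<'E'
from h import *
a=pick((.6063,-.0697),np.radians(-109.7+90),.034,.089)
if a is not None: place(POCK["sand"],near(TA+np.pi/2,a),.034,.010)
robot.move_ptp((.5,.2,.28),down(best((.5,.2,.28),-np.pi/2))); robot.pause(.2)
cam,im=grab("wrist","after2"); print(robot.get_state()["time"])
E
```

```text
down hit False [ 0.60674551 -0.06977481  0.03469744]
opening 0.06489410377246214 grip 30.00103622674942
lifted 0.06484079871757598 19.1
contact True [0.57485205 0.12213857 0.04362977] 0.065009110747395
t 22.2083
23.825
```

View pics/after2.png

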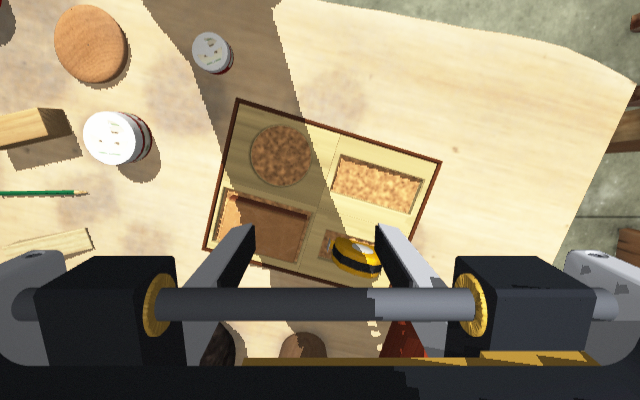

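The turned view shows the block at (265,225) and the tape at (355,258) seated in their pockets. The tin's whole lid is visible at (112,138). I'll refine the tin position from here, then do the tin and stick.

```bash
python3 - <<'E'
from h import *
im=cv2.imread("pics/after2.png"); cam=robot.camera_info("wrist")
m=(im[100:175,75:160].min(2)>195).astype(np.uint8)
c=max(cv2.findContours(m,0,2)[0],key=cv2.contourArea); (x,y),r=cv2.minEnclosingCircle(c); print(x+75,y+100,r)
T=ray(cam,[(x+75,y+100),(x+75+r,y+100)],.043); print(T, ray(cam,[(92,44),(92,85)],.01))
t=T[0,:2]
if np.hypot(*(t-[.4458,-.0666]))<.012:
    a=pick(t,np.radians(-45),.034,.092)
    if a is not None: place(POCK["tin"],near(TA+np.pi/2,a),.034,.012)
a=pick((.437,-.1974),np.radians(-77.8+90),.034,.066)
if a is not None: place(POCK["stick"],near(TA+np.pi/2,a),.034,.012)
robot.move_ptp((.47,.2,.33),down(best((.47,.2,.33),-np.pi/2))); robot.pause(.2)
grab("wrist","after4"); grab("top","top4"); grab("scene","scene4")
s=robot.get_state(); print(s["time"])
a=cv2.imread("pics/scene4.png")[135:275,220:500]; cv2.imwrite("pics/s4c.png",cv2.resize(a,None,fx=2.8,fy=2.8,interpolation=cv2.INTER_CUBIC))
E
```

```text
109.04999923706055 137.04999923706055 28.35508155822754
[[ 0.4447808  -0.06218982  0.043     ]
 [ 0.444795   -0.02590071  0.043     ]] [[ 0.32774385 -0.08735509  0.01      ]
 [ 0.37783021 -0.0959928   0.01      ]]
down hit False [ 0.44515008 -0.0622089   0.03451653]
opening 0.06762702017571336 grip 30.001163128763437
lifted 0.06770699108435112 28.05
contact True [0.47289643 0.15164051 0.04338942] 0.06787801031117276
t 31.25
down hit False [ 0.43734783 -0.19752121  0.03451936]
opening 0.03548744632035041 grip 30.00095844268799
lifted 0.03565548474482102 35.825
contact True [0.5119656  0.28638498 0.04363933] 0.035739782689791576
t 39.9417
41.5
```

View pics/after4.png

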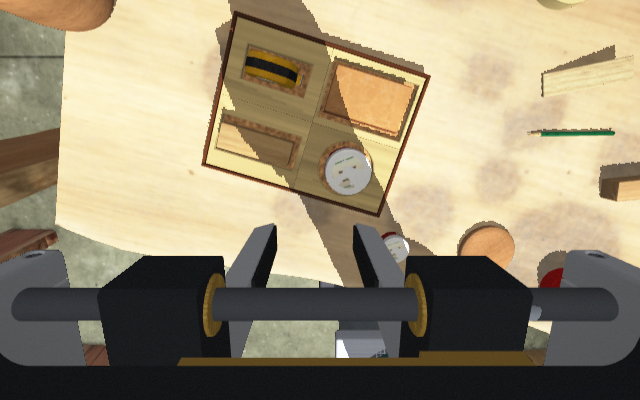

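View pics/s4c.png

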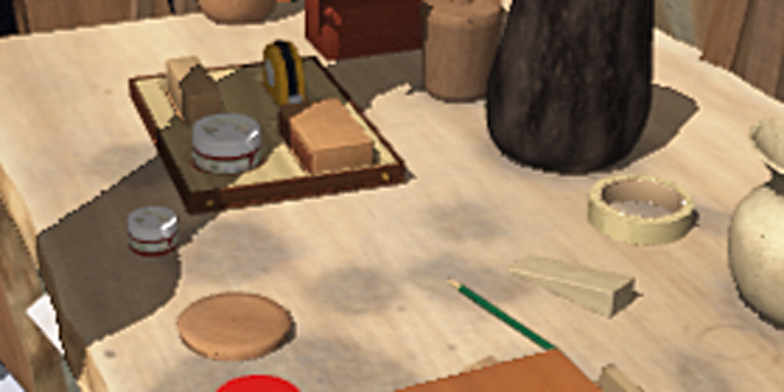

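All four are in their pockets, and the wedge and long stick are still in place. One zoomed check for seating and centring.

```bash
python3 - <<'E'
import cv2
a=cv2.imread("pics/after4.png")[5:225,195:440]; cv2.imwrite("pics/a4c.png",cv2.resize(a,None,fx=2.7,fy=2.7,interpolation=cv2.INTER_CUBIC))
E
```

```text
(no output)
```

View pics/a4c.png

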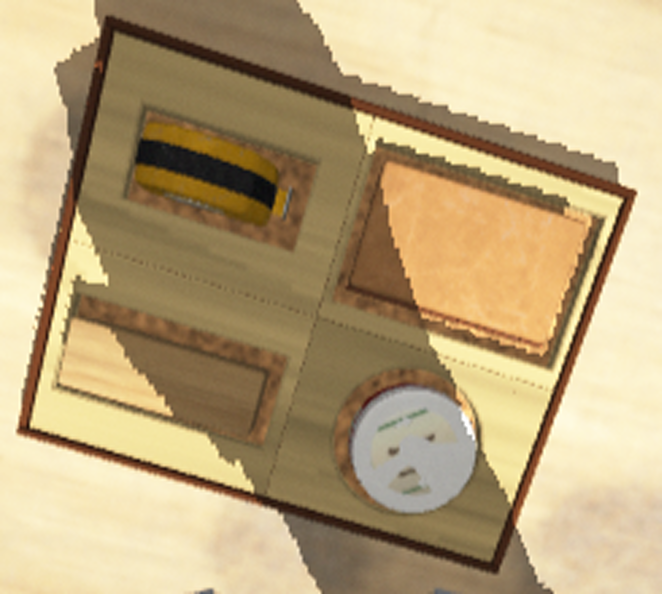

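The crop shows all four items inside their pocket outlines: tape (210,170), block (465,255), tin (415,450) and stick (165,375). The TCP heights at contact, compared with those at grasp, agree within 0.3 mm at a drop onto the pocket floor, so each one is seated and level. Handing in.

```bash
python3 -c "
from rig import robot
print(robot.sign_off())"
```

```text
the job is handed in; nothing more can be done
None
```

I packed the sanding block, wax tin, tape measure and short stick into their pockets, left the wedge and long stick where they lay, and handed the job in after about 42 s of the 112 s allowed; sign-off returned no verdict.

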